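Raise the pass-through hatch to the tray mark

ROBOT

A 7-joint arm with a two-finger parallel gripper is mounted at the origin on the work surface. World frame = base frame: x ahead of the robot, y to its left, z up, the work surface at z = 0. Lengths are in m, angles in rad, forces in N, time in s.
With the tool pointing down it reaches from about 0.425 to 1.025 m from the base axis. Payload 9.4 kg.
Tool frame: the origin (TCP) lies on the front face of the gripper's body, between the roots of the fingers; the fingertips stand 73 mm ahead of it and the grasp point (between the pads) lies 54 mm ahead of it; z points along the fingers, y is the line along which they close (so a half turn about z gives the same grasp; the last joint's range is limited). The gripper opens to 85 mm and grips with 20 to 120 N. Pads are 22 mm wide; open, the fingers measure 114 mm over their backs; the gripper's body (76 mm by 85 mm) begins 54 mm behind the grasp point. The pads swing forward as they close: fully open they stand 13 mm farther back than shut.
Start: joints at [-1.265, 0.599, -0.003, 1.599, 0.002, 0.943, -0.08], TCP at [0.271, 0.673, 0.304] pointing down, gripper open.
Joint ranges: [-2.57, 2.57], [-0.35, 1.97], [-1.29, 1.29], [0.11, 2.56], [-1.05, 4.19], [0.11, 1.86], [-2.63, 2.63]. Speed limits (rad/s): [2.22, 2.22, 3.01, 3.01, 3.14, 3.14, 3.14].

INTERFACE

Orientations are given as a rotation vector (axis times angle).
In Python, from station import * gives the robot as it stands.
- The arm moves only by the shell command python3 -m inch 'ROWS' [FORCE]. ROWS is JSON, a list of rows, each a list of 7 numbers: the shift along the tool's x, y, z in mm, then the turn, a rotation vector about the tool's x, y, z in degrees, then the finger opening in mm, from 0 to 85.4. In form: [[tx, ty, tz, rx, ry, rz, jaw], ...]. A call has 1 to 12 rows; each row is the pose to reach, as a shift and turn from the pose commanded when the call began, along the tool's axes at that moment; what a row does not reach only later rows make up. A row lasts 1/10 s, in which the tool goes at most 50 mm and 8.59 degrees, less where a joint would pass 70% of its speed; a pose out of reach is approached as far as the arm can. A call with a gripper value outside its range is refused whole. The fingers move at their own pace and stop on an object; FORCE is the grip in N (left out, the last holds). Time passes only in rows, so rows that repeat a pose let the fingers close. It gives the time, the measured TCP pose, the force, the opening and the grip force at its end, in the units of the state.
- get_obs(): the state, without advancing time (a new reading comes with each control period).
- get_image(name): name is "scene" or "top" or "wrist"; returns the picture (480x640x3 uint8, red, green, blue); there is no depth.
- camera_model(name): a dict with "mtx" (3x3 intrinsics, pixels), "R" (3x3) and "t" (3): a world point X has camera coordinates R X + t; the wrist camera has in their place "hand_eye" (4x4, takes a point from camera to tool coordinates, whose origin is the TCP and whose axes are the flange's). Camera axes: x right, y down, z forward; pixel columns grow to the right and rows downward; lengths in m; the calibration is good to about 2 mm. A picture is of the moment at which its call begins: read the wrist's pose just before it. camera_model takes no time and is no camera call.
- close_job(): hands the job in; it is judged then, once.
The state is a dict: "time_s": time; "joints": joint angles; "dq": joint speeds; "joint_efforts": joint torques, N m; "eef_pos": TCP position; "tool_rot": TCP orientation; "wrist_force": force on the tool from outside, world axes, zero at the start; "wrist_torque": the same for the moment, N m; "finger_gap": finger opening in m; "grasp_force": force on a finger pad.
Only numpy, scipy, OpenCV 4.12 (cv2) and the standard library are available. Lean on these libraries where they do the work, as an engineer would, in place of code of your own. Each camera call takes 0.05 s, during which the arm holds its last target. There are 200 camera calls.

TASK

Push the clear sliding hatch window up from beneath its blue lip until the lip is level with the green clip on the post (ignore the yellow clip), then take the hand away and leave the window standing there. Only push it with the fingertips: do not grip the lip or handle the pane, and leave the cups and the jar where they stand.

Things in the scene. Friction and masses are not known exactly. Their poses are not given: they have to be found in the camera images.
- sash (a joint): Height of the clear window in its frame, m: 0 shut, grows as it rises straight up, stop at 0.30. It starts a little open. Weighs about 0.8 kg; counterweights in the posts balance it to within 1 N, and friction of about 2.5 N holds it wherever it is left: 1 to 4 N lifts it, and it does not coast.
- lip_mid (a point): Middle of the upright front face of the blue lip along the window's foot: a level bar 230 mm long (y), 16 mm thick (this point is 8 mm above its underside), standing out 53 mm in front of the pane; a blue strip 3 mm thick lies on top, 7 mm back. Below it is open space, but for the frame's sill. x runs from the front through the window, y along the lip, z up.
- green_clip: Green clip, a square collar 58 x 58 x 16 mm around one of the two posts, the nearer or the farther: the mark for the window. Its origin is its centre, so the lip is level with it when lip_mid has the same height. It is fixed.
- yellow_clip: Yellow clip of the same shape around the other post, for another job; not the mark. Fixed.
- frame: Fixed aluminium frame: two posts 44 x 44 mm, 370 mm high, 310 mm apart (centres, along its y), a small pulley on each, foot plates 140 x 60 x 8 mm under them, a sill 12 mm high, 30 mm deep between. Origin: on the work surface midway between the posts, in the plane of the pane; x from the front, lip side (which faces the robot's right, about -y of the room) through the window, z up.
- pane_mid (a point): Middle of the clear pane of the window: 246 mm wide (y), 130 mm high, 6 mm thick, with slim steel edging (12 mm) at its top and sides. It rises with the lip and is not to be handled. 56 mm behind (+x of the frame) and 73 mm above lip_mid.
- cup_a: Black open plastic cup, 64 mm across the rim, 45 mm high, loose, in front of the hatch at the end nearer the robot. Origin: centre of its underside.
- cup_b: Second black cup of the same size, in front of the hatch at its farther end. Origin: centre of its underside.
- jar: Amber jar with a yellow cap, 60 mm in diameter, 90 mm high, loose, standing behind the window. Origin: centre of its underside.

How it is judged:
By the outcome, as a careful person would: the job done as asked, in the order asked, and still so for the second after the job is handed in, with the robot touching nothing.
It also fails if it takes over 40 s, if anything falls off the work surface, if the arm or the gripper's body presses on something with over 40 N, if the wrist force passes 120 N, or if a joint passes its speed limit or range.

## Working session

There is one attempt and no reset: what is moved stays moved. The work goes in short steps, Python scripts to look and compute and a shell command to move; the robot and the scene stay as the last step left them, time stands still between calls to the robot, and variables do not carry over. Pictures are saved under pics/ and viewed, at most 10 in all, crops included, and the job is handed in when it is done.

```bash
mkdir -p pics; python3 - <<'E'
from station import *
import cv2,numpy as np
np.set_printoptions(precision=4,suppress=True)
o=get_obs();print(o['time_s'],o['eef_pos'],o['tool_rot'],o['finger_gap'],o['wrist_force'])
for n in('scene','top'):
    im=get_image(n);cv2.imwrite(f'pics/{n}0.png',im[:,:,::-1]);m=camera_model(n);print(n,m['mtx'],m['R'],m['t'])
    R=np.array(m['R']);print('cam pos',-R.T@np.array(m['t']))
print(camera_model('wrist'))
E
```

```text
0.0 [0.2706 0.6722 0.303 ] [-0.5974 -3.0841  0.0025] 0.08520460363740631 [-0.346   0.6452 -0.2859]
scene [[583.5317   0.     331.5785]
 [  0.     583.5317 246.0132]
 [  0.       0.       1.    ]] [[-0.6086 -0.7935 -0.0021]
 [-0.7394  0.568  -0.3614]
 [ 0.2879 -0.2184 -0.9324]] [0.5167 0.4005 0.8683]
cam pos [0.3606 0.3721 0.9554]
top [[447.9435   0.     321.2248]
 [  0.     447.9435 240.8361]
 [  0.       0.       1.    ]] [[-0.026  -0.9996 -0.0091]
 [-0.9973  0.0266 -0.0681]
 [ 0.0683  0.0073 -0.9976]] [0.2014 0.5736 0.8352]
cam pos [0.5203 0.18   0.8741]
{'mtx': array([[332.3945,   0.    , 320.4757],
       [  0.    , 332.3945, 237.7153],
       [  0.    ,   0.    ,   1.    ]]), 'hand_eye': array([[-0.0001, -0.9638, -0.2665,  0.0689],
       [ 1.    , -0.    , -0.0001, -0.0009],
       [ 0.0001, -0.2665,  0.9638, -0.07  ],
       [ 0.    ,  0.    ,  0.    ,  1.    ]])}
```

View pics/scene0.png

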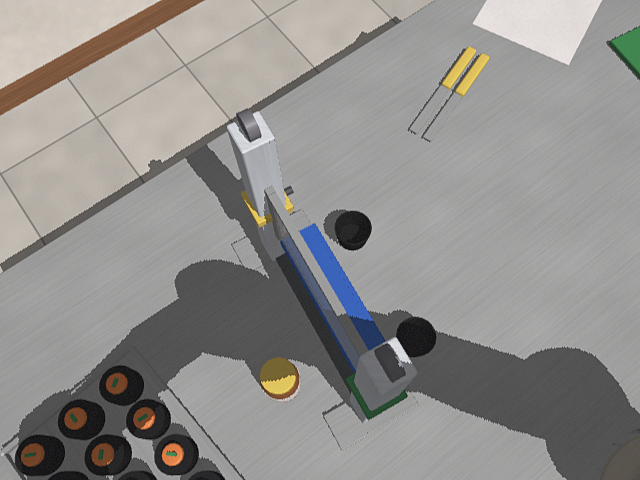

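View pics/top0.png

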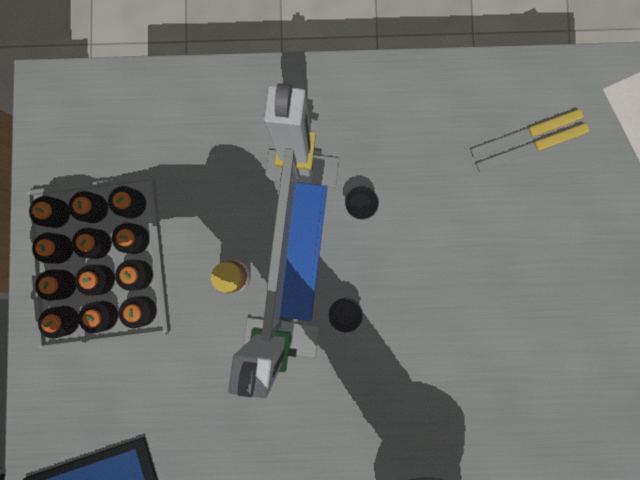

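The scene and top views show the hatch running along room x, lip side to −y. The green clip is on the near post (top ≈ (285,350)) and the yellow on the far one. The blue strip corners in top are about (297,183), (326,185), (314,320) and (281,318), with the cups at (362,202) and (346,315). Next I'll triangulate these.

```bash
cat > h.py <<'E'
from station import *
import cv2,numpy as np
np.set_printoptions(precision=4,suppress=True)
from scipy.spatial.transform import Rotation as Ro
def ray(n,uv,pose=None):
    m=camera_model(n);d=np.linalg.inv(m['mtx'])@np.array([*uv,1.])
    if n=='wrist':
        p,r=pose;T=np.array(m['hand_eye']);R=Ro.from_rotvec(r).as_matrix()
        return R@T[:3,3]+p,R@T[:3,:3]@d
    R=np.array(m['R']);return -R.T@np.array(m['t']),R.T@d
def tri(a,b):
    (p,d),(q,e)=a,b
    s=np.linalg.lstsq(np.c_[d,-e],q-p,rcond=None)[0]
    A,B=p+s[0]*d,q+s[1]*e;return (A+B)/2,np.linalg.norm(A-B)*1000
def onz(r,z):
    p,d=r;return p+d*(z-p[2])/d[2]
E
python3 - <<'E'
from h import *
for n in('scene','top'):
    hsv=cv2.cvtColor(cv2.imread(f'pics/{n}0.png'),cv2.COLOR_BGR2HSV)
    for c,lo,hi in(('blue',(105,120,50),(125,255,255)),('green',(50,90,20),(85,255,255)),('yel',(20,130,60),(32,255,255)),('black',(0,0,0),(180,255,38))):
        k=cv2.inRange(hsv,lo,hi);cs,_=cv2.findContours(k,0,2)
        for q in sorted(cs,key=cv2.contourArea)[-6:]:
            if cv2.contourArea(q)<60: continue
            print(n,c,cv2.contourArea(q),cv2.boundingRect(q),cv2.approxPolyDP(q,3,True)[:,0].tolist() if c!='black' else cv2.minEnclosingCircle(q))
for n,l in(('top',[(362,202),(346,315)]),('scene',[(353,230),(416,337)])):
    for uv in l: print(n,'cup rim',onz(ray(n,uv),.045))
print(tri(ray('top',(326,185)),ray('scene',(315,224))))
print(tri(ray('top',(297,183)),ray('scene',(300,230))))
print(tri(ray('top',(228,277)),ray('scene',(279,378))))
E
```

```text
scene blue 316.5 (280, 241, 76, 132) [[280, 241], [355, 372]]
scene blue 2433.5 (300, 224, 85, 126) [[300, 230], [368, 349], [384, 341], [315, 224]]
scene green 427.5 (346, 373, 61, 46) [[346, 378], [368, 418], [406, 396], [404, 390], [370, 411], [354, 385], [354, 373]]
scene green 780.5 (609, 27, 31, 52) [[638, 27], [609, 44], [639, 78]]
scene yel 66.5 (284, 191, 9, 21) [[284, 191], [285, 207], [290, 211], [292, 205]]
scene yel 227.0 (241, 191, 32, 36) [[241, 193], [259, 226], [272, 220], [270, 214], [260, 218], [245, 191]]
scene yel 429.5 (442, 47, 34, 43) [[474, 49], [468, 47], [443, 85], [450, 88]]
scene yel 432.0 (455, 54, 34, 43) [[488, 56], [478, 57], [456, 92], [464, 94]]
scene yel 995.5 (260, 358, 36, 37) [[274, 358], [262, 367], [260, 379], [269, 392], [281, 394], [292, 387], [295, 372], [287, 360]]
scene black 1089.5 (396, 318, 40, 39) ((415.5451965332031, 336.5807189941406), 20.195592880249023)
scene black 1303.0 (99, 366, 45, 40) ((121.0, 385.0), 22.203702926635742)
scene black 1313.0 (126, 399, 45, 40) ((148.01785278320312, 419.1964416503906), 22.091707229614258)
scene 
[... 1055 characters left out ...]
((130.0833282470703, 237.5), 18.255430221557617)
top black 1884.0 (33, 228, 78, 36) ((71.5, 245.0), 39.131290435791016)
top black 1905.5 (35, 265, 80, 36) ((74.5, 281.5), 40.03133773803711)
top black 2703.0 (38, 296, 118, 42) ((96.60459899902344, 314.3158874511719), 58.984649658203125)
top black 2769.0 (30, 186, 116, 42) ((87.5, 207.5), 57.98716735839844)
top cup rim [0.6476 0.1082 0.045 ]
top cup rim [0.4396 0.1442 0.045 ]
scene cup rim [0.6427 0.1125 0.045 ]
scene cup rim [0.4385 0.147  0.045 ]
(array([0.6668, 0.174 , 0.1143]), np.float64(2.9268483202429953))
(array([0.6521, 0.2163, 0.1855]), np.float64(14.977834578361252))
(array([0.5148, 0.3559, 0.0642]), np.float64(0.08015788550493987))
```

```bash
cat >> h.py <<'E'
def rel(o,P,R):
    "shift (mm, tool axes) and turn (deg) from the present pose to pose P,R"
    R0=Ro.from_rotvec(o['tool_rot'])
    return R0.inv().apply(P-np.array(o['eef_pos']))*1000,(R0.inv()*Ro.from_matrix(R)).as_rotvec(degrees=True)
E
python3 - <<'E'
from h import *
F,e1=tri(ray('top',(326,186)),ray('scene',(315,224)))
N,e2=tri(ray('top',(311,320)),ray('scene',(384,341)))
print(F,e1,N,e2,'len',np.linalg.norm(F-N))
z=(F[2]+N[2])/2
f=onz(ray('top',(326,186)),z);n=onz(ray('top',(311,320)),z);print(f,n,np.linalg.norm(f-n))
l=(f-n)/np.linalg.norm(f-n);h=np.array([-l[1],l[0],0]);print('h',h,'mid',(f+n)/2-.007*h)
print('clip',tri(ray('top',(284,370)),ray('scene',(406,396))))
# yaw from clip near-side & posts: pulley etc. skip
o=get_obs();R0=Ro.from_rotvec(o['tool_rot']);print(R0.as_matrix())
u=np.array([0,0,1.])
Rd=np.c_[h,np.cross(-u,h),-u];Rh=np.c_[u,np.cross(h,u),h]
print('up',rel(o,np.array(o['eef_pos'])+[0,0,.27],R0.as_matrix()))
print('over',rel(o,np.array([.5,-.1,.57]),Rd)); print('over-h',rel(o,np.array([.5,-.1,.45]),Rh))
E
```

```text
[0.665  0.1745 0.1178] 1.578405041236218 [0.4478 0.2087 0.1536] 11.327784118882748 len 0.22273899532064978
[0.6622 0.1751 0.1357] [0.4418 0.2055 0.1357] 0.22249773747764662
h [0.1366 0.9906 0.    ] mid [0.551  0.1833 0.1357]
clip (array([0.3759, 0.2446, 0.2   ]), np.float64(1.0711772099715786))
[[-0.9276  0.3735 -0.0004]
 [ 0.3735  0.9276 -0.0013]
 [-0.0001 -0.0014 -1.    ]]
up (array([  -0.0321,   -0.3707, -269.9997]), array([0., 0., 0.]))
over (array([-501.1792, -631.067 , -265.9672]), array([-0.0623,  0.0579, 75.9202]))
over-h (array([-501.165 , -630.9023, -145.9673]), array([-58.8583,  75.4264,  58.7618]))
```

```bash
python3 -m inch '[[0,0,-270,0,0,0,0],[0,0,-270,0,0,0,0],[0,0,-270,0,0,0,0],[0,0,-270,0,0,0,0],[0,0,-270,0,0,0,0],[0,0,-270,0,0,0,0],[-250,-315,-270,0,0,38,0],[-250,-315,-270,0,0,38,0],[-250,-315,-270,0,0,38,0],[-250,-315,-270,0,0,38,0],[-250,-315,-270,0,0,38,0],[-250,-315,-270,0,0,38,0]]' 20; python3 - <<'E'
from h import *
h=np.array([.1366,.9906,0]);u=np.array([0,0,1.])
o=get_obs();print(o['joints'],o['time_s'])
print('over',rel(o,np.array([.5,-.1,.57]),np.c_[h,np.cross(-u,h),-u]))
E
```

```text
time_s: 1.3
eef_pos: [0.3562, 0.3827, 0.5736]
tool_rot: [-1.572, -2.72, 0.001]
wrist_force: [1.1, -0.0, 1.0]
finger_gap: -0.0001
grasp_force: 0.0
[-1.1109  0.1328  0.2135  1.6642 -0.0288  1.348  -0.3703] 1.3
over (array([-490.0705, -116.2603,    3.7089]), array([-0.0188,  0.0131, 37.7901]))
```

```bash
python3 -m inch '[[-490,-116,0,0,0,38,0],[-490,-116,0,0,0,38,0],[-490,-116,0,0,0,38,0],[-490,-116,0,0,0,38,0],[-490,-116,0,0,0,38,0],[-490,-116,0,0,0,38,0],[-490,-116,0,0,0,38,0],[-490,-116,0,0,0,38,0],[-490,-116,0,0,0,38,0],[-490,-116,0,0,0,38,0],[-490,-116,0,0,0,38,0],[-490,-116,0,0,0,38,0]]'; python3 - <<'E'
from h import *
h=np.array([.1366,.9906,0]);u=np.array([0,0,1.])
o=get_obs();print(o['joints'],o['time_s'])
print('h',rel(o,np.array([.5,-.15,.4]),np.c_[u,np.cross(h,u),h]))
E
```

```text
time_s: 2.5
eef_pos: [0.501, -0.0984, 0.5735]
tool_rot: [-2.373, -2.058, 0.001]
wrist_force: [0.7, 0.6, 0.3]
finger_gap: 0.0001
grasp_force: 0.0
[-0.538   0.1247  0.7276  1.7066 -0.0845  1.3433  0.0632] 2.5
h (array([-51.0937,   6.4049, 173.527 ]), array([ 0.1728, 90.0285, -0.2476]))
```

```bash
python3 -m inch '[[-50,0,170,0,90,0,0],[-50,0,170,0,90,0,0],[-50,0,170,0,90,0,0],[-50,0,170,0,90,0,0],[-50,0,170,0,90,0,0],[-50,0,170,0,90,0,0],[-50,0,170,0,90,0,0],[-50,0,170,0,90,0,0],[-50,0,170,0,90,0,0],[-50,0,170,0,90,0,0],[-50,0,170,0,90,0,0],[-50,0,170,0,90,0,0]]'; python3 - <<'E'
from h import *
o=get_obs();print(o['joints'],o['time_s'],Ro.from_rotvec(o['tool_rot']).as_matrix())
cv2.imwrite('pics/w1.png',get_image('wrist')[:,:,::-1])
E
```

```text
time_s: 3.7
eef_pos: [0.4955, -0.1438, 0.4001]
tool_rot: [-1.341, -1.165, -1.278]
wrist_force: [0.7, -0.3, -2.5]
finger_gap: -0.0001
grasp_force: 0.0
[ 0.926   0.6931 -0.471   1.9645 -1.0395  1.5208  0.9537] 3.7 [[ 0.014   0.9913  0.1311]
 [ 0.0388 -0.1316  0.9905]
 [ 0.9991 -0.0087 -0.0403]]
```

View pics/w1.png

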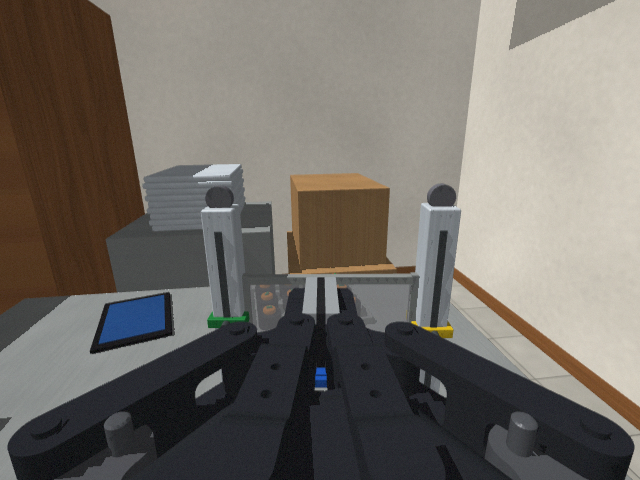

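The wrist view is upright and level. The green clip is at about (228,321) on the left (near) post, the yellow at (431,330), and a bit of blue lip shows at (321,378) between the fingers. I'll lower the hand to bring the camera near clip height and measure again.

```bash
python3 -m inch '[[-240,0,0,0,2,0,0],[-240,0,0,0,2,0,0],[-240,0,0,0,2,0,0],[-240,0,0,0,2,0,0],[-240,0,0,0,2,0,0],[-240,0,0,0,2,0,0],[-240,0,0,0,2,0,0],[-240,0,0,0,2,0,0]]'; python3 - <<'E'
from h import *
o=get_obs();print(o['joints'],o['time_s'],Ro.from_rotvec(o['tool_rot']).as_matrix())
im=get_image('wrist')[:,:,::-1];cv2.imwrite('pics/w2.png',im)
np.save('w2.npy',np.r_[o['eef_pos'],o['tool_rot']])
hsv=cv2.cvtColor(im,cv2.COLOR_BGR2HSV)
for c,lo,hi in(('blue',(105,120,40),(125,255,255)),('green',(50,90,20),(85,255,255)),('yel',(20,130,60),(32,255,255))):
    cs,_=cv2.findContours(cv2.inRange(hsv,lo,hi),0,2)
    for q in cs:
        if cv2.contourArea(q)>60: print(c,cv2.boundingRect(q),cv2.approxPolyDP(q,2,True)[:,0].tolist())
E
```

```text
time_s: 4.55
eef_pos: [0.4922, -0.1552, 0.1613]
tool_rot: [-1.318, -1.143, -1.296]
wrist_force: [0.6, -0.5, 1.1]
finger_gap: 0.0
grasp_force: 0.0
[ 0.8975  1.0866 -0.3991  1.9602 -0.9409  1.3422  1.2574] 4.55 [[ 0.0095  0.991   0.1332]
 [ 0.0085 -0.1332  0.991 ]
 [ 0.9999 -0.0083 -0.0097]]
blue (78, 225, 76, 28) [[153, 225], [94, 231], [78, 252], [151, 244]]
blue (243, 218, 177, 24) [[243, 231], [245, 240], [418, 239], [419, 232], [416, 224], [409, 218], [252, 219]]
green (192, 161, 48, 14) [[237, 161], [193, 162], [192, 172], [209, 173], [205, 170], [209, 163], [214, 163], [218, 168], [212, 174], [235, 173], [239, 171]]
yel (421, 172, 49, 14) [[421, 183], [426, 185], [448, 185], [443, 181], [448, 174], [456, 178], [453, 185], [466, 185], [469, 174], [423, 172]]
```

View pics/w2.png

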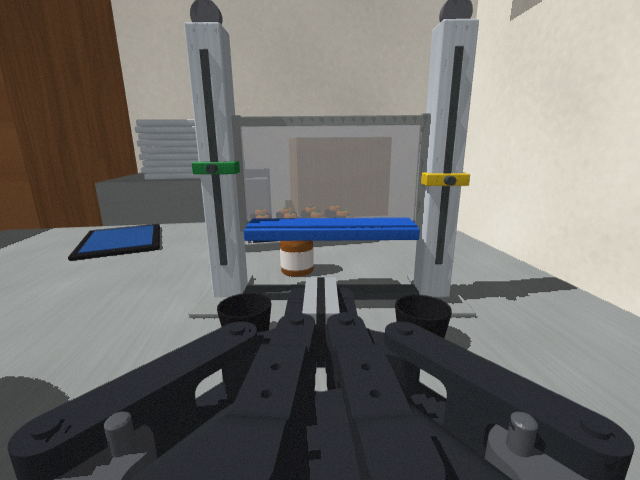

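Now clear: the lip's front face spans x 243–419 with its bottom edge at row ~240. The green clip's face is at (215,167) and the yellow at (446,179). The cups are at (245,315) and (423,315), with the fingers between them.

```bash
python3 - <<'E'
from h import *
p=np.load('w2.npy');P=(p[:3],p[3:])
c,a=ray('wrist',(244.5,240.5),P);_,b=ray('wrist',(419,240),P)
# equal-depth ends 230 mm apart
s=.23/np.linalg.norm(a-b);A,B=c+s*a,c+s*b
M=(A+B)/2;M[2]+=.008;l=(B-A)/np.linalg.norm(B-A);h0=np.array([.1366,.9906,0])
print('cam',c,'depth',s,'lip ends',A,B,'lip_mid',M,'l',l)
d0=M@h0
for uv in((215.5,161.5),(215.5,167.5),(215.5,173.5),(446,172.5),(446,179),(446,185.5)):
    _,d=ray('wrist',uv,P);t=(d0+.027-c@h0)/(d@h0);print(c+t*d)
print('top',onz(ray('top',(326,186)),M[2]+.011),onz(ray('top',(311,320)),M[2]+.011))
E
```

```text
cam [ 0.4818 -0.2243  0.2295] depth 0.43811126628125635 lip ends [0.4375 0.2055 0.1058] [0.6655 0.1751 0.1045] lip_mid [0.5515 0.1903 0.1132] l [ 0.9912 -0.1325 -0.0057]
[0.4045 0.2378 0.2063]
[0.4038 0.2379 0.1986]
[0.403  0.238  0.1907]
[0.7057 0.1963 0.1896]
[0.7065 0.1962 0.181 ]
[0.7073 0.1961 0.1724]
top [0.6644 0.175  0.1242] [0.4406 0.2058 0.1242]
```

```bash
python3 -m inch '[[-40,13,0,0,0.5,0,0],[-55,13,0,0,0.5,0,0],[-65,13,0,0,0.5,0,0],[-72,13,0,0,0.5,0,0],[-79,13,0,0,0.5,0,0],[-79,13,0,0,0.5,0,0],[-79,13,40,0,0.5,0,0],[-79,13,80,0,0.5,0,0],[-79,13,120,0,0.5,0,0],[-79,13,150,0,0.5,0,0],[-79,13,150,0,0.5,0,0]]'; python3 - <<'E'
from h import *
o=get_obs();R=Ro.from_rotvec(o['tool_rot']).as_matrix();print(o['joints'],o['time_s'],R,o['joint_efforts'])
print('to T',rel(o,np.array([.5466,.1513,.081]),R))
for n in('wrist','scene'): cv2.imwrite(f'pics/{n}3.png',get_image(n)[:,:,::-1])
a=cv2.imread('pics/wrist3.png');b=cv2.imread('pics/scene3.png');cv2.imwrite('pics/c3.png',cv2.resize(np.hstack([a,b]),(800,300),interpolation=cv2.INTER_AREA))
E
```

```text
time_s: 5.7
eef_pos: [0.5233, -0.0064, 0.0803]
tool_rot: [-1.307, -1.133, -1.301]
wrist_force: [-0.1, 0.6, 0.6]
finger_gap: 0.0005
grasp_force: 0.0
[ 0.8439  1.3175 -0.6671  2.0298 -1.0329  0.9502  1.3489] 5.7 [[ 0.0093  0.9912  0.1317]
 [-0.0055 -0.1317  0.9913]
 [ 0.9999 -0.0099  0.0042]] [ -0.5588 -77.2722 -19.6031   5.6512  -0.8685   3.1162  -0.1293]
to T (array([  0.097 ,   2.3076, 159.358 ]), array([-0., -0., -0.]))
```

View pics/c3.png

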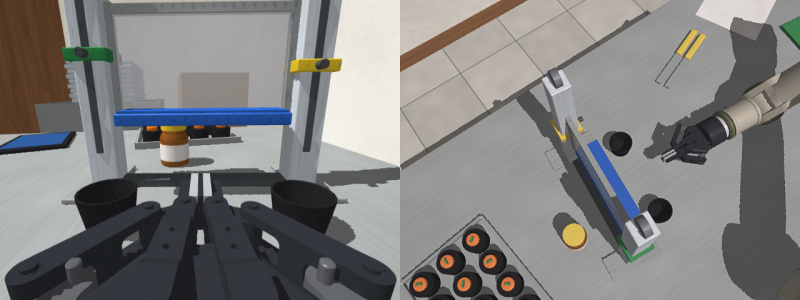

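The hand is low and midway between the two cups, heading under the lip, which shows at ~(115–292, 117) in the left half. I'll re-measure the lip from this nearer view.

```bash
python3 - <<'E'
from h import *
o=get_obs();P=(np.array(o['eef_pos']),np.array(o['tool_rot']))
im=cv2.imread('pics/wrist3.png');hsv=cv2.cvtColor(im,cv2.COLOR_BGR2HSV)
k=cv2.inRange(hsv,(105,120,40),(125,255,255));k[:,:150]=0
q=max(cv2.findContours(k,0,2)[0],key=cv2.contourArea);x,y,w,h_=cv2.boundingRect(q);print(x,y,w,h_,cv2.approxPolyDP(q,2,True)[:,0].tolist())
ys=[np.nonzero(k[:,c])[0].max() for c in(x+8,x+w-9)];print(ys)
c,a=ray('wrist',(x-.5,ys[0]+.5),P);_,b=ray('wrist',(x+w-.5,ys[1]+.5),P)
s=.23/np.linalg.norm(a-b);A,B=c+s*a,c+s*b;print('under-ends',A,B,'mid',(A+B)/2)
g=cv2.inRange(hsv,(50,90,20),(85,255,255));q=max(cv2.findContours(g,0,2)[0],key=cv2.contourArea);print('green',cv2.approxPolyDP(q,2,True)[:,0].tolist())
E
```

```text
181 172 286 30 [[466, 181], [462, 175], [447, 172], [205, 174], [187, 177], [181, 186], [184, 201], [465, 198]]
[np.int64(201), np.int64(199)]
under-ends [0.4372 0.1988 0.1046] [0.6652 0.1682 0.1038] mid [0.5512 0.1835 0.1042]
green [[99, 77], [101, 93], [108, 97], [181, 97], [179, 82], [167, 75], [130, 75], [141, 83], [141, 89], [137, 93], [121, 89], [117, 83], [119, 76]]
```

```bash
python3 -m inch '[[0,1,40,0,0,0,0],[0,2,80,0,0,0,0],[0,2,110,0,0,0,0],[0,2,135,0,0,0,0],[0,2,154,0,0,0,0],[0,2,154,0,0,0,0]]'; python3 - <<'E'
from h import *
o=get_obs();R=Ro.from_rotvec(o['tool_rot']).as_matrix();print(o['joints'],o['time_s'],R)
for n in('wrist','top'): cv2.imwrite(f'pics/{n}4.png',get_image(n)[:,:,::-1])
a=cv2.imread('pics/wrist4.png');b=cv2.imread('pics/top4.png');cv2.imwrite('pics/c4.png',cv2.resize(np.hstack([a,b]),(800,300),interpolation=cv2.INTER_AREA))
E
```

```text
time_s: 6.4
eef_pos: [0.5465, 0.1436, 0.0781]
tool_rot: [-1.312, -1.133, -1.3]
wrist_force: [1.1, -0.3, 0.1]
finger_gap: 0.0002
grasp_force: 0.0
[ 0.8162  1.5764 -1.0862  2.0803 -1.0337  0.4317  1.3037] 6.4 [[ 0.0107  0.9909  0.1343]
 [-0.0023 -0.1343  0.9909]
 [ 0.9999 -0.011   0.0009]]
```

View pics/c4.png

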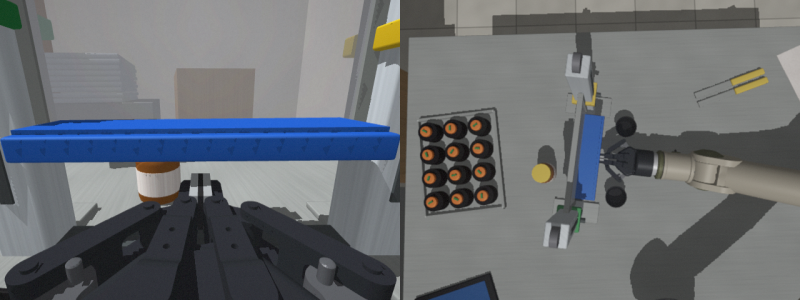

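The fingertips are under the lip, centred between the cups and touching nothing. I'll lift in slow steps and stop short of the mark to measure.

```bash
python3 -m inch '[[8,0,0,0,0,0,0],[12,0,0,0,0,0,0],[16,0,0,0,0,0,0],[22,0,0,0,0,0,0],[30,0,0,0,0,0,0],[38,0,0,0,0,0,0],[46,0,0,0,0,0,0],[54,0,0,0,0,0,0],[62,0,0,0,0,0,0],[70,0,0,0,0,0,0],[76,0,0,0,0,0,0],[76,0,0,0,0,0,0]]'; python3 - <<'E'
from h import *
o=get_obs();P=(np.array(o['eef_pos']),np.array(o['tool_rot']));R=Ro.from_rotvec(o['tool_rot']).as_matrix();print(o['joints'],o['time_s'],R)
im=get_image('wrist')[:,:,::-1];cv2.imwrite('pics/w5.png',im)
hsv=cv2.cvtColor(im,cv2.COLOR_BGR2HSV)
for c,lo,hi in(('blue',(105,120,40),(125,255,255)),('green',(50,90,20),(85,255,255))):
    q=max(cv2.findContours(cv2.inRange(hsv,lo,hi),0,2)[0],key=cv2.contourArea);print(c,cv2.approxPolyDP(q,2,True)[:,0].tolist())
E
```

```text
time_s: 7.7
eef_pos: [0.5474, 0.1427, 0.156]
tool_rot: [-1.31, -1.134, -1.302]
wrist_force: [-0.2, 0.4, 0.5]
finger_gap: -0.0004
grasp_force: 0.0
[ 0.8455  1.502  -1.2116  2.1296 -1.035   0.3686  1.1862] 7.7 [[ 0.0085  0.9909  0.1347]
 [-0.0026 -0.1347  0.9909]
 [ 1.     -0.0088  0.0015]]
blue [[624, 259], [608, 252], [609, 244], [537, 219], [105, 222], [27, 247], [28, 254], [13, 260], [11, 267], [21, 297], [615, 294]]
green [[64, 187], [50, 185], [0, 189], [0, 225], [32, 225], [69, 215]]
```

View pics/w5.png

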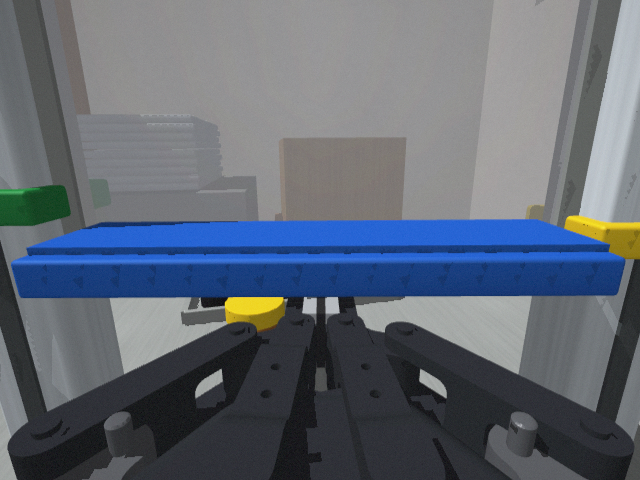

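```bash
cat > m.py <<'E'
from h import *
def lip(P,L,Rr):
    c,a=ray('wrist',L,P);_,b=ray('wrist',Rr,P);s=.23/np.linalg.norm(a-b)
    return (c+s*a+c+s*b)/2+[0,0,.008]
def atplane(P,uv,d0,h=np.array([.1329,.9911,0])):
    c,d=ray('wrist',uv,P);return c+d*((d0-c@h)/(d@h))
H=np.array([.1329,.9911,0])
E
python3 - <<'E'
from m import *
o=get_obs();P=(np.array(o['eef_pos']),np.array(o['tool_rot']))
M=lip(P,(20,297.5),(616,294.5));print('lip_mid',M)
for uv in((16,188),(16,225.5)): print(atplane(P,uv,M@H+.027))
p=np.load('w2.npy');P=(p[:3],p[3:])
d0=np.array([.5512,.1835,0])@H+.027
for uv in((215.5,161.5),(215.5,173.5)): print('w2',atplane(P,uv,d0))
im=cv2.imread('pics/wrist3.png')
E
```

```text
lip_mid [0.5513 0.1898 0.1752]
[0.4256 0.2339 0.2067]
[0.4214 0.2344 0.1901]
w2 [0.4058 0.2302 0.2067]
w2 [0.4043 0.2304 0.1914]
```

The lip is at z 0.175 and the green clip at z 0.1985 (three views agree), so about 23 mm remain. I'll raise most of that and re-measure.

```bash
python3 -m inch '[[6,0,0,0,0,0,0],[12,0,0,0,0,0,0],[17,0,0,0,0,0,0],[20,0,0,0,0,0,0],[20,0,0,0,0,0,0],[20,0,0,0,0,0,0]]'; python3 - <<'E'
from m import *
o=get_obs();P=(np.array(o['eef_pos']),np.array(o['tool_rot']));print(o['joints'],o['time_s'])
im=get_image('wrist')[:,:,::-1];cv2.imwrite('pics/w6.png',im)
hsv=cv2.cvtColor(im,cv2.COLOR_BGR2HSV)
Q=[]
for c,lo,hi in(('blue',(105,120,40),(125,255,255)),('green',(50,90,20),(85,255,255))):
    q=max(cv2.findContours(cv2.inRange(hsv,lo,hi),0,2)[0],key=cv2.contourArea);Q.append(q[:,0]);print(c,cv2.approxPolyDP(q,2,True)[:,0].tolist())
b=Q[0];low=b[b[:,1]>b[:,1].max()-8];L=low[low[:,0].argmin()];R=low[low[:,0].argmax()];print(L,R)
M=lip(P,(L[0]-.5,L[1]+.5),(R[0]+.5,R[1]+.5));print('lip_mid',M)
g=Q[1];c=g[g[:,0]==10];print(c[:,1])
for v in(c[:,1].min()-.5,c[:,1].max()+.5): print(atplane(P,(10,v),M@H+.027))
E
```

```text
time_s: 8.35
eef_pos: [0.5477, 0.1425, 0.175]
tool_rot: [-1.312, -1.134, -1.302]
wrist_force: [-0.1, -0.3, 0.2]
finger_gap: 0.0002
grasp_force: 0.0
[ 0.8516  1.4819 -1.2414  2.1381 -1.0354  0.3562  1.1536] 8.35
blue [[623, 258], [607, 251], [608, 244], [535, 218], [100, 222], [26, 247], [27, 254], [11, 261], [10, 267], [18, 295], [21, 297], [614, 293]]
green [[71, 224], [59, 222], [35, 229], [0, 230], [0, 265], [9, 264], [10, 260], [26, 254], [24, 247], [73, 230]]
[ 17 290] [615 291]
lip_mid [0.5509 0.1896 0.1967]
[260]
[0.4152 0.235  0.1936]
[0.4151 0.235  0.1932]
```

```bash
python3 -m inch '[[2,0,0,0,0,0,0],[4,0,0,0,0,0,0],[4,0,0,0,0,0,0],[4,0,0,0,0,0,0]]'; python3 - <<'E'
from m import *
o=get_obs();P=(np.array(o['eef_pos']),np.array(o['tool_rot']));print(o['joints'],o['time_s'])
im=get_image('wrist')[:,:,::-1];cv2.imwrite('pics/w7.png',im)
hsv=cv2.cvtColor(im,cv2.COLOR_BGR2HSV)
for c,lo,hi in(('blue',(105,120,40),(125,255,255)),('green',(50,90,20),(85,255,255))):
    q=max(cv2.findContours(cv2.inRange(hsv,lo,hi),0,2)[0],key=cv2.contourArea);print(c,cv2.approxPolyDP(q,2,True)[:,0].tolist())
print('lip_mid',lip(P,(20,297.5),(616,293.5)),[atplane(P,(4,v),.5512*.1329+.187*.9911+.027) for v in(229.5,265.5)])
E
```

```text
time_s: 8.8
eef_pos: [0.5477, 0.1425, 0.1786]
tool_rot: [-1.313, -1.134, -1.301]
wrist_force: [-0.0, -0.5, -1.3]
finger_gap: -0.0002
grasp_force: 0.5
[ 0.8528  1.4776 -1.2471  2.1397 -1.0354  0.3536  1.1469] 8.8
blue [[622, 259], [607, 253], [606, 244], [537, 220], [100, 223], [28, 248], [27, 256], [11, 263], [10, 266], [20, 298], [612, 295], [616, 289]]
green [[72, 230], [60, 229], [34, 237], [0, 237], [0, 272], [11, 272], [9, 263], [25, 256], [26, 247]]
lip_mid [0.5517 0.1896 0.1984] [array([0.4183, 0.2321, 0.212 ]), array([0.4139, 0.2326, 0.1953])]
```

```bash
python3 -m inch '[[-6,0,0,0,0,0,0],[-12,0,0,0,0,0,0],[-12,0,-30,0,0,0,0],[-12,0,-70,0,0,0,0],[-12,0,-120,0,0,0,0],[-20,0,-160,0,0,0,0],[-30,0,-200,0,0,0,0],[-30,0,-200,0,0,0,0],[-30,0,-200,0,0,0,0]]'; python3 - <<'E'
from m import *
o=get_obs();P=(np.array(o['eef_pos']),np.array(o['tool_rot']));np.save('w8.npy',np.r_[P]);print(o['time_s'])
im=get_image('wrist')[:,:,::-1];cv2.imwrite('pics/w8.png',im)
cv2.imwrite('pics/w8c.png',cv2.resize(im[100:340,120:520],(800,480),interpolation=cv2.INTER_NEAREST))
hsv=cv2.cvtColor(im,cv2.COLOR_BGR2HSV)
for c,lo,hi in(('blue',(105,120,40),(125,255,255)),('green',(50,90,20),(85,255,255))):
    q=max(cv2.findContours(cv2.inRange(hsv,lo,hi),0,2)[0],key=cv2.contourArea);print(c,cv2.approxPolyDP(q,2,True)[:,0].tolist())
E
```

```text
time_s: 9.75
eef_pos: [0.5204, -0.0564, 0.1481]
tool_rot: [-1.314, -1.133, -1.302]
wrist_force: [0.4, -0.1, 0.1]
finger_gap: 0.0003
grasp_force: 0.0
9.75
blue [[440, 157], [434, 152], [199, 155], [195, 163], [198, 175], [438, 172]]
green [[137, 158], [139, 172], [173, 173], [195, 172], [194, 159], [197, 157]]
```

View pics/w8c.png

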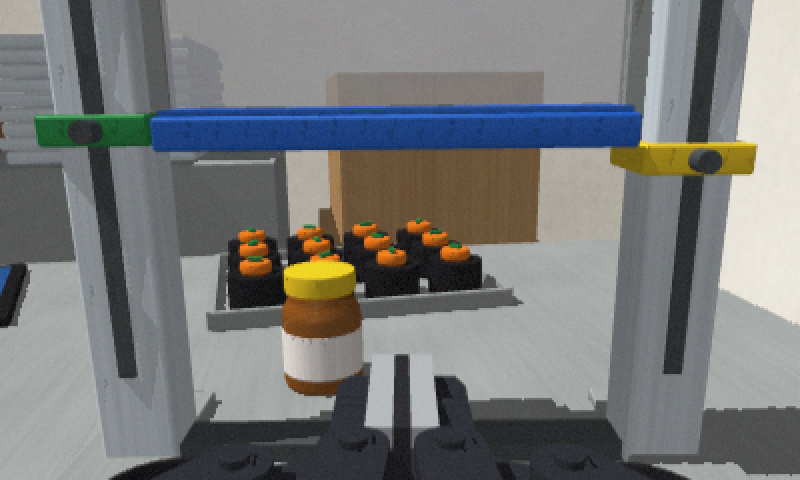

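The lip now stands level with the green clip: in the crop its front face is at rows ~113–151 on the left end, the clip at 114–147. I'll check this numerically.

```bash
python3 - <<'E'
from m import *
p=np.load('w8.npy').ravel();P=(p[:3],p[3:])
im=cv2.imread('pics/w8.png');hsv=cv2.cvtColor(im,cv2.COLOR_BGR2HSV)
kb=cv2.inRange(hsv,(105,120,40),(125,255,255));kg=cv2.inRange(hsv,(50,90,20),(85,255,255))
M=lip(P,(196.5,175.5),(440,173));print('from width',M)
for fy in(.1835,.1896):
    d=.5512*.1329+fy*.9911
    lz=[atplane(P,(u,np.nonzero(kb[:,u])[0].max()+.5),d)[2] for u in(215,260,320,380,420)]
    gz=[[atplane(P,(u,v),d+.027)[2] for v in(np.nonzero(kg[:,u])[0].min()-.5,np.nonzero(kg[:,u])[0].max()+.5)] for u in(143,148,175,182)]
    print(fy,'lip mid z',np.array(lz)+.008,'clip',np.array(gz),np.mean(gz))
E
```

```text
from width [0.5512 0.1898 0.1975]
0.1835 lip mid z [0.1979 0.1984 0.1978 0.1981 0.1977] clip [[0.207  0.1915]
 [0.207  0.1914]
 [0.2067 0.1911]
 [0.2066 0.191 ]] 0.199040720853503
0.1896 lip mid z [0.1974 0.1979 0.1973 0.1976 0.1972] clip [[0.2069 0.191 ]
 [0.2068 0.191 ]
 [0.2065 0.1907]
 [0.2065 0.1906]] 0.1987459497765096
```

The lip is within about 1 mm of the clip. Last check is the cups and jar, then I'll hand in.

```bash
python3 - <<'E'
from h import *
im=get_image('top')[:,:,::-1];a=cv2.imread('pics/top0.png')
for n,(x,y) in dict(a=(346,315),b=(362,202),jar=(228,277)).items():
    t=a[y-18:y+18,x-18:x+18];r=cv2.matchTemplate(np.ascontiguousarray(im[y-30:y+30,x-30:x+30]),t,cv2.TM_CCOEFF_NORMED);_,v,_,l=cv2.minMaxLoc(r);print(n,v,l[0]-12,l[1]-12)
o=get_obs();print(o['wrist_force'],o['time_s']);print(close_job())
E
```

```text
a 0.8592144250869751 0 -1
b 0.9960254430770874 0 0
jar 0.6643792986869812 4 -12
[-0.8862  0.5365 -0.4549] 9.85
the job is handed in; nothing more can be done
None
```

The hatch window is standing with its blue lip about 1 mm below the green clip's height (lip about 0.198 m, clip about 0.199 m), and the job was handed in at 9.85 s with the hand clear. The last overhead check found both cups unmoved to within a pixel. It gave no reliable match for the jar, so its position is unconfirmed, but the hand worked only in front of the window, and the jar stood upright behind it in the last wrist view.

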